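# Close a pressure filter holder: nuts drawn down in cross order with a T-key

## Task

The sterile-filtration holder has been loaded and its cover nuts only run on by hand. Take the T-handled socket key from its stand and tighten the four nuts clockwise in cross order, opposite nuts one after the other: first go round giving each about an eighth of a turn, then go round again bringing each home until it goes solid, without wrenching any nut beyond that. Turn the nuts with the key only, leave the other things on the bench where they are, and stand the key back in its stand.

Things in the scene. Friction and masses are not known exactly. Their poses are not given: they have to be found in the camera images.
- holder: Steel filter holder on three legs, fixed to the bench. Origin: on the bench under its centre, z up. Flange and cover: discs 224 mm wide, cover top 82 mm above the bench. Four studs on a circle of 84 mm radius, 45, 135, 225, 315 degrees from its x axis, carry nuts 1 to 4, so 1 faces 3 and 2 faces 4. Fittings on the cover stay within 47 mm of the centre, below 122 mm.
- nut1: Brass flange nut and the 2 mm steel washer, 48 mm wide, under it. Origin: on the stud's axis under the washer, z up; the pose does not turn with the nut. Flange 45 mm wide up to 5 mm above the origin, then a hex 36 mm across flats up to 17.5 mm, then a round nose, 34 mm narrowing to 30 mm, up to 21.5 mm. A 24 mm stud stands through it to 32 mm above the origin. All four nuts alike.
- nut2: Nut like nut 1. How the key goes on: the flats stand at any angle at first, up to 30 degrees off the socket either way. A socket set on wrongly rests on the corners, its mouth about 17 mm above the origin; turned to the hex (within 10 degrees, repeats every 60) it drops to the flange, mouth 5 mm above the origin. A turned nut stays where it is left.
- nut3: Nut like nut 1. How they turn: clockwise from above tightens. From hand-run the nut turns 60 to 69 degrees against a steady drag of 0.1 N m, then meets the stop of the squeezed gasket and the torque climbs steeply, 3 N m per radian: it is home. 0.25 to 0.5 N m is good; beyond 1 N m it is forced.
- nut4: Nut like nut 1. The thread is coarse, 8 mm a turn, so the washer and cover come down only 1.5 mm in all: too little to judge by eye; the torque tells. Key on a nut: about 10 degrees of free play either way before it drives; let go, the nut springs back some 2.
- key: T-handled socket key, 103 mm long, 0.21 to 0.42 kg, loose, upright in its stand, socket down. Origin: centre of the socket's open mouth; z up to the handle, x along the handle. Socket: hexagonal steel tube 39 mm across flats inside, 52 mm over its outer corners, open for 40 mm; its flats face the key's x axis and every 60 degrees from it. Shank 16 mm thick.
- key_handle (a point): Centre of the key's handle, 90 mm above the socket's mouth: a blue flat-sided bar 100 mm long (key's x), 18 mm thick (y), 26 mm tall. Under it a round blue guard 48 mm wide, its top 70 mm above the mouth, 7 mm under the bar: fingers that rest on it can push the key down without slipping along the bar.
- stand: Grey weighted block, 100 x 100 x 52 mm on a plate 116 x 116 mm, fixed to the bench, with a square pocket 57.5 x 57.5 mm, its sides along its x and y, from its top to a floor 10 mm above the bench. Origin: on the bench under its centre, z up.
- stand_mouth (a point): Centre of the stand's pocket at the stand's top, 52 mm above the bench.
- vial_a: Bystander: glass vial with a red cap, 22 mm in diameter, 69 mm tall; origin under its centre.
- vial_b: Bystander: glass vial with a red cap, 27 mm in diameter, 84 mm tall; origin under its centre.
- vial_c: Bystander: glass vial with an orange cap, 22 mm in diameter, 64 mm tall; origin under its centre.
- amber_bottle: Bystander: amber bottle with a red label and cap, 58 mm in diameter, 130 mm tall; origin under its centre.
- petri_dish: Bystander: covered petri dish, 91 mm in diameter, 16 mm tall; origin under its centre.
- membrane_box: Bystander: flat white and green box of filter membranes, 157 x 157 x 30 mm; origin under its centre.
- beaker: Bystander: glass beaker with blue inoculating loops, 70 mm in diameter, 85 mm tall (loops to 150 mm); origin under its centre.
There are look-alikes about, which are no part of the job. Leave any purple look-alike of the holder alone. There is more than one size of the key; the job needs the largest.

How it is judged:
On the way, in this order (a step that is already met when the one before it is completed fails the run):
1. every nut has had its first pass (turned at least 0.25 rad on from hand-run) (z of each of nut1, nut2, nut3, nut4 in the frame of holder below 0.082182 m), for 0.1 s.
2. every nut is home (z of each of nut1, nut2, nut3, nut4 in the frame of holder below 0.081099 m), for 0.2 s.
At the end, for the whole second after the job is handed in: All four nuts are home (turned to within 6 degrees of the gasket's stop, or onto it), and the key stands released and at rest in the stand's pocket: its mouth within 6 mm of the pocket's floor and 12 mm of its axis, upright within 0.15 rad (all of step 2 and horizontal distance between key and stand below 0.012 m and z of key in the frame of stand below 0.016 m and angle between key's own z axis and vertical below 0.15 rad and linear speed of key below 0.02 m/s and contact force between the fingers and key below 0.1 N); the robot touches nothing.
It fails at once if a nut drawn home, or nearly, while another has not yet had its first pass ((z of nut1 in the frame of holder below 0.081163 m and z of any of nut2, nut3, nut4 in the frame of holder above 0.082182 m) or (z of nut2 in the frame of holder below 0.081163 m and z of any of nut1, nut3, nut4 in the frame of holder above 0.082182 m) or (z of nut3 in the frame of holder below 0.081163 m and z of any of nut1, nut2, nut4 in the frame of holder above 0.082182 m) or (z of nut4 in the frame of holder below 0.081163 m and z of any of nut1, nut2, nut3 in the frame of holder above 0.082182 m)).
It fails at once if in either pass, two neighbouring nuts tightened one after the other, with both nuts opposite them still slack ((z of each of nut1, nut2 in the frame of holder below 0.081927 m and z of each of nut3, nut4 in the frame of holder above 0.082284 m) or (z of each of nut2, nut3 in the frame of holder below 0.081927 m and z of each of nut4, nut1 in the frame of holder above 0.082284 m) or (z of each of nut3, nut4 in the frame of holder below 0.081927 m and z of each of nut1, nut2 in the frame of holder above 0.082284 m) or (z of each of nut4, nut1 in the frame of holder below 0.081927 m and z of each of nut2, nut3 in the frame of holder above 0.082284 m) or (z of each of nut1, nut2 in the frame of holder below 0.081074 m and z of each of nut3, nut4 in the frame of holder above 0.081481 m) or (z of each of nut2, nut3 in the frame of holder below 0.081074 m and z of each of nut4, nut1 in the frame of holder above 0.081481 m) or (z of each of nut3, nut4 in the frame of holder below 0.081074 m and z of each of nut1, nut2 in the frame of holder above 0.081481 m) or (z of each of nut4, nut1 in the frame of holder below 0.081074 m and z of each of nut2, nut3 in the frame of holder above 0.081481 m)).
It fails at once if a nut wrenched far past tight (the key presses on it with over 160 N in all, some 1 N m) (contact force between key and holder above 160 N).
It fails at once if the gripper itself takes hold of a nut or presses on the holder: the key alone turns the nuts (contact force between the fingers and holder above 3 N).
It fails at once if a bystander shifted by more than 30 mm (distance of any of vial_a, vial_b, vial_c, amber_bottle, petri_dish, membrane_box, beaker from where it was at the start of the episode above 0.03 m).
It also fails if it takes over 72 s, if anything falls off the work surface, if the arm or the gripper's body presses on something with over 40 N, if the wrist force passes 120 N, or if a joint passes its speed limit or range.

## Robot

A 6-joint arm with a two-finger parallel gripper is mounted at the origin on the work surface. World frame = base frame: x ahead of the robot, y to its left, z up, the work surface at z = 0. Lengths are in m, angles in rad, forces in N, time in s.
With the tool pointing down it reaches from about 0.375 to 0.9 m from the base axis. Payload 3.1 kg.
Tool frame: the origin (TCP) lies on the centre line of the jaws, within the pads' length; the fingertips stand 8 mm ahead of it and the grasp point (between the pads) lies 11 mm behind it; z points along the fingers, y is the line along which they close (so a half turn about z gives the same grasp; the last joint's range is limited). The gripper opens to 87 mm and grips with 3 to 60 N. Pads are 19 mm wide; open, the fingers measure 117 mm over their backs; the gripper's body (75 mm by 190 mm) begins 51 mm behind the grasp point.
Start: joints at [1.117, 0.527, 1.433, -0, 1.181, -0.178], TCP at [0.17, 0.601, 0.231] pointing down, gripper open.
Joint ranges: [-3.08, 3.08], [-0.75, 2.2], [0.22, 2.44], [-1.43, 4.57], [0, 2.65], [-2.85, 2.85]. Speed limits (rad/s): [2.79, 2.79, 3.14, 3.14, 3.14, 3.14].

## Interface

Orientations are given as [roll, pitch, yaw] about the fixed x, y, z axes, in that order (R = Rz(yaw) Ry(pitch) Rx(roll)).
In Python, from bench import robot, optics, ticket gives the robot as it stands.
- The arm moves only by the tool servo_tool, never from a script. Its argument "rows" is one flat list of numbers, 7 for each row, row after row: the turn, a rotation vector about the tool's x, y, z in rad, then the shift along the tool's x, y, z in mm, then the finger opening in mm, from 0 to 87. A call has exactly 8 rows; each row shifts and turns the commanded pose from where the row before left it, along the tool's axes as they then stand; what a row does not reach is not made up. A row lasts 1/8 s, in which the tool goes at most 62.5 mm and 10.7 degrees, less where a joint would pass 70% of its speed; a pose out of reach is approached as far as the arm can. A call with a gripper value outside its range is refused whole. The fingers move at their own pace and stop on an object; "squeeze" is the grip in N (left out, the last holds). Time passes only in rows, so rows that do not move let the fingers close, or fill a call up. It gives the time, the measured TCP pose, the force, the opening and the grip force at its end, in the units of the state.
- robot.get_state(): the state, without advancing time (a new reading comes with each control period).
- optics.capture(name): name is "scene" or "top"; returns a dict with "pixels" (400x640x3 uint8, red, green, blue), "vfov" (degrees; the focal length in pixels is half the picture's height over the tangent of half this angle, whatever the lens; pixels are square), "cx", "cy" (the principal point, pixels), "xyz" and "attitude" of the camera in the world. Camera axes: x right, y down, z forward; pixel columns grow to the right and rows downward; lengths in m; the calibration is good to about 2 mm. A picture is of the moment at which its call begins. There is no depth.
- ticket.hand_in(): hands the job in; it is judged then, once.
The state is a dict: "t": time; "joint_positions": joint angles; "joint_velocities": joint speeds; "joint_efforts": joint torques, N m; "ee_pos": TCP position; "tcp_rot": TCP orientation; "ft_force": force on the tool from outside, world axes, zero at the start; "torque": the same for the moment, N m; "opening": finger opening in m; "grip_force": force on a finger pad.
Only numpy, scipy, OpenCV 4.12 (cv2) and the standard library are available. Lean on these libraries where they do the work, as an engineer would, in place of code of your own. Each camera call takes 0.05 s, during which the arm holds its last target. There are 200 camera calls.

## Working session

There is one attempt and no reset: what is moved stays moved. The work goes in short steps, Python scripts to look and compute and a tool call to move; the robot and the scene stay as the last step left them, time stands still between calls to the robot, and variables do not carry over. Pictures are saved under pics/ and viewed, at most 10 in all, crops included, and the job is handed in when it is done.

Besides the shell and the picture viewer there is one more tool, called after "Call:" by a JSON object that holds its "op" and its "data". servo_tool: Moves the arm, as the interface text tells. Its arguments: {"type":"object","properties":{"rows":{"type":"array","items":{"type":"number"}},"squeeze":{"type":"number"}},"required":["rows"]}

```bash
ls; mkdir -p pics
python3 - <<'E'
from bench import robot, optics
import cv2,json
s=robot.get_state(); print(s)
import pickle
for n in("scene","top"):
    c=optics.capture(n); cv2.imwrite(f"pics/{n}0.png",c["pixels"][:,:,::-1]); pickle.dump(c,open(f"{n}0.pkl","wb"))
    print({k:v for k,v in c.items() if k!="pixels"})
E
```

```text
pics
{'t': 0.0, 'joint_positions': array([ 1.11652231e+00,  5.28449631e-01,  1.43388108e+00, -1.81371632e-06,
        1.18137407e+00, -1.78505545e-01]), 'joint_velocities': array([ 0.00030806, -0.0002197 , -0.00115159, -0.00069596, -0.00122724,
        0.00078285]), 'joint_efforts': array([ 3.61648426e-05, -4.40047538e+01, -1.76592511e+01,  6.33177278e-02,
        5.82285156e-02, -1.55190119e-04]), 'ee_pos': array([0.16984325, 0.60075471, 0.22958851]), 'tcp_rot': array([-3.13951378e+00, -3.73378321e-04,  2.86582449e+00]), 'ft_force': array([-0.29708609,  0.16918037, -0.25265011]), 'torque': array([ 0.02057618, -0.06059074,  0.01967011]), 'grip_force': 0.0, 'opening': 0.08670646712891854}
{'vfov': 52.014009032878754, 'cx': 323.90513122140146, 'cy': 194.4150660219454, 'xyz': array([1.05342375, 0.09758764, 0.8970452 ]), 'attitude': array([-2.55853064, -0.01113421,  1.8411717 ])}
{'vfov': 52.0271827027573, 'cx': 315.19652116896805, 'cy': 197.3157722911272, 'xyz': array([ 0.27840559, -0.04004941,  1.19854249]), 'attitude': array([-2.92804583e+00,  1.61917055e-05, -1.47481471e+00])}
```

View pics/scene0.png

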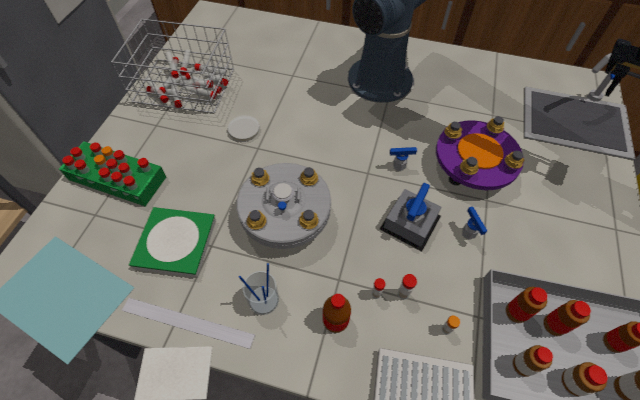

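View pics/top0.png

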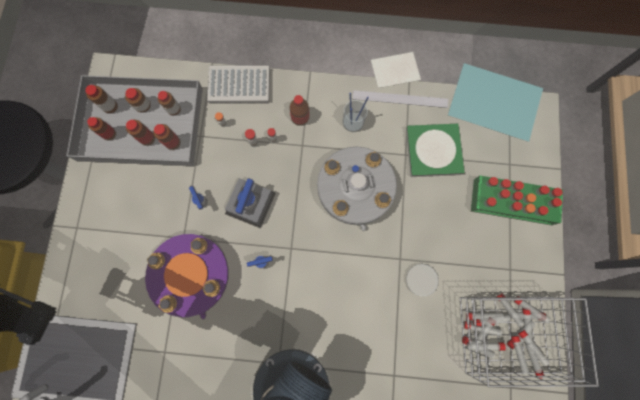

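Scene view: steel holder near (284,205) with four brass nuts, the key in its stand near (415,210), and smaller keys at (402,155) and (475,222). Top view: holder near (357,185), stand near (248,200), with the purple look-alike at (187,275).

```bash
cat > h.py <<'E'
import numpy as np,cv2,pickle
from scipy.spatial.transform import Rotation as R
def cam(c):
    f=200/np.tan(np.radians(c["vfov"]/2)); return f,R.from_euler("xyz",c["attitude"]).as_matrix(),np.array(c["xyz"])
def ray(c,u,v):
    f,M,o=cam(c); d=M@np.array([(u-c["cx"])/f,(v-c["cy"])/f,1]); return o,d
def onz(c,u,v,z):
    o,d=ray(c,u,v); return o+d*(z-o[2])/d[2]
def proj(c,p):
    f,M,o=cam(c); q=M.T@(np.array(p)-o); return np.array([c["cx"]+f*q[0]/q[2],c["cy"]+f*q[1]/q[2]])
def tri(c1,p1,c2,p2):
    o1,d1=ray(c1,*p1);o2,d2=ray(c2,*p2)
    d1/=np.linalg.norm(d1);d2/=np.linalg.norm(d2)
    A=sum((np.eye(3)-np.outer(d,d)) for d in(d1,d2)); b=sum((np.eye(3)-np.outer(d,d))@o for o,d in((o1,d1),(o2,d2)))
    x=np.linalg.solve(A,b); return x,np.linalg.norm(np.cross(x-o1,d1))
def blobs(c,box,lo,hi,amin=20):
    hsv=cv2.cvtColor(c["pixels"],cv2.COLOR_RGB2HSV); m=cv2.inRange(hsv,lo,hi)
    x0,x1,y0,y1=box; k=np.zeros_like(m); k[y0:y1,x0:x1]=m[y0:y1,x0:x1]
    n,l,s,ce=cv2.connectedComponentsWithStats(k)
    return [(s[i,4],ce[i],(l==i)) for i in range(1,n) if s[i,4]>=amin]
E
python3 - <<'E'
from h import *
for n,nb,kb in(("scene",(235,335,160,245),(400,440,178,222)),("top",(310,405,140,235),(225,268,172,220))):
    c=pickle.load(open(n+"0.pkl","rb"))
    for a,ce,m in blobs(c,nb,(12,110,50),(32,255,255)): print(n,"nut",a,ce.round(1),onz(c,*ce,.094).round(4))
    for a,ce,m in blobs(c,kb,(100,120,30),(130,255,255)):
        r=cv2.minAreaRect(np.argwhere(m)[:,::-1].astype(np.float32)); print(n,"key",a,ce.round(1),r)
        print([onz(c,*q,.113).round(3) for q in cv2.boxPoints(r)])
    x0,x1,y0,y1=(230,445,150,255) if n=="scene" else (220,405,140,245)
    cv2.imwrite(f"pics/{n}crop.png",cv2.resize(c["pixels"][y0:y1,x0:x1,::-1],None,fx=3.7 if n=="scene" else 4.2,fy=3.7 if n=="scene" else 4.2,interpolation=2))
E
```

```text
scene nut 169 [259.9 179.1] [ 0.5402 -0.1948  0.094 ]
scene nut 163 [308.9 178.9] [ 0.5075 -0.0819  0.094 ]
scene nut 181 [256.5 222.2] [ 0.654  -0.1607  0.094 ]
scene nut 180 [308.5 221.8] [ 0.6212 -0.0489  0.094 ]
scene key 464 [417.1 203.4] ((418.92755126953125, 202.76895141601562), (20.180051803588867, 38.78224182128906), 41.633541107177734)
[array([0.549, 0.14 , 0.113]), array([0.453, 0.185, 0.113]), array([0.481, 0.223, 0.113]), array([0.574, 0.178, 0.113])]
top nut 21 [372.2 162.6] [ 0.6316 -0.167   0.094 ]
top nut 23 [329.6 170.3] [ 0.5977 -0.0497  0.094 ]
top nut 24 [337.9 210.9] [ 0.4849 -0.0827  0.094 ]
top key 165 [243.2 195.9] ((242.70208740234375, 195.20448303222656), (6.390584468841553, 33.58530044555664), 20.323135375976562)
[array([0.457, 0.197, 0.113]), array([0.547, 0.177, 0.113]), array([0.543, 0.16 , 0.113]), array([0.453, 0.18 , 0.113])]
```

View pics/scenecrop.png

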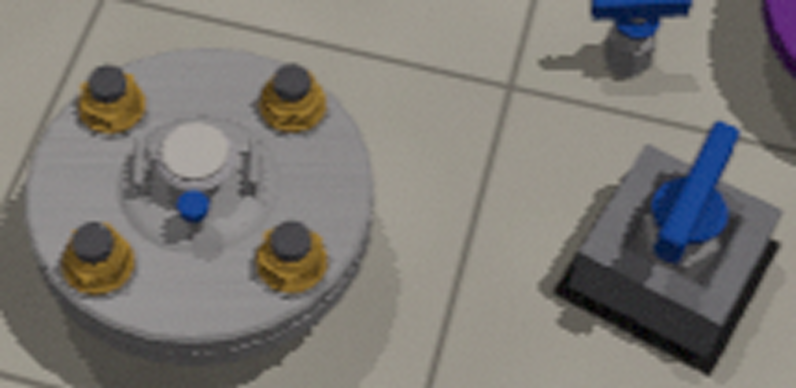

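View pics/topcrop.png

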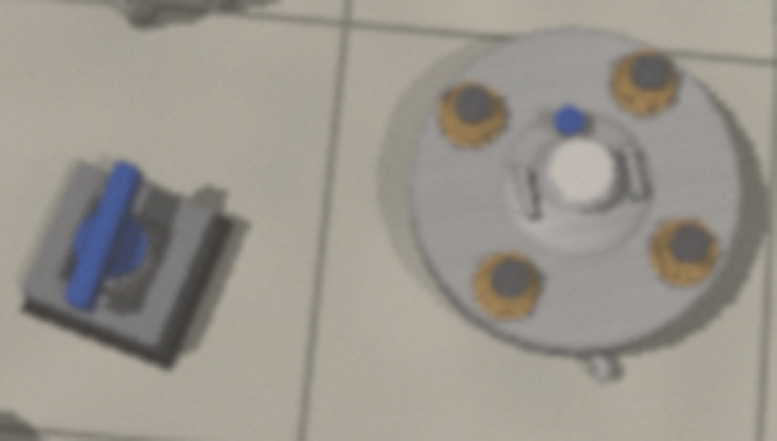

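Scene crop: stud tops at about (107,82), (293,80), (95,241), (291,240), the key handle runs from (728,130) to (670,250). Top crop: stud tops at about (474,103), (653,71), (689,243), (511,278), and the handle runs from (126,165) to (82,305).

```bash
cat > m.py <<'E'
from h import *
C={n:pickle.load(open(n+"0.pkl","rb")) for n in("scene","top")}
P={"scene":(3.7,230,150,[(291,240),(95,241),(107,82),(293,80)]),"top":(4.2,220,140,[(474,103),(653,71),(689,243),(511,278)])}
px={}
for n,(s,x0,y0,L) in P.items():
    g=cv2.cvtColor(C[n]["pixels"],cv2.COLOR_RGB2HSV); px[n]=[]
    for u,v in L:
        u=(u+.5)/s-.5+x0; v=(v+.5)/s-.5+y0
        uu,vv=np.meshgrid(np.arange(int(u)-6,int(u)+8),np.arange(int(v)-6,int(v)+8))
        h=g[vv,uu].astype(float); w=((h[...,1]<70)&(h[...,2]<100)&(np.hypot(uu-u,vv-v)<5.5))
        px[n].append(((uu*w).sum()/w.sum(),(vv*w).sum()/w.sum())); print(n,np.round((u,v),1),np.round(px[n][-1],1),w.sum())
T=[]
for a,b in zip(px["scene"],px["top"]):
    x,e=tri(C["scene"],a,C["top"],b); T.append((onz(C["scene"],*a,.1145)+onz(C["top"],*b,.1145))/2)
    print("tri",x.round(4),round(e,4),"planes",onz(C["scene"],*a,.1145).round(4),onz(C["top"],*b,.1145).round(4))
T=np.array(T); c=T.mean(0); d=T-c; print("c",c,"r",np.hypot(d[:,0],d[:,1]),"ang",np.degrees(np.arctan2(d[:,1],d[:,0])))
S={"scene":[(648,147),(780,213),(712,322),(580,255)],"top":[(82,163),(228,195),(168,345),(25,300)]}
for n in S:
    s,x0,y0,_=P[n]; q=np.array([onz(C[n],(u+.5)/s-.5+x0,(v+.5)/s-.5+y0,.052) for u,v in S[n]]); print(n,"stand",q.mean(0).round(4),np.linalg.norm(np.roll(q,-1,0)-q,axis=1).round(3),np.degrees(np.arctan2(*(q[1]-q[0])[1::-1])))
for z,a,b in((.113,(728,127),(126,165)),(.1,(670,250),(82,305))):
    f=lambda n,p:((p[0]+.5)/P[n][0]-.5+P[n][1],(p[1]+.5)/P[n][0]-.5+P[n][2])
    print("handle end",tri(C["scene"],f("scene",a),C["top"],f("top",b)),onz(C["scene"],*f("scene",a),z),onz(C["top"],*f("top",b),z))
E
python3 m.py
```

```text
scene [308.3 214.5] [308.2 214.5] 89
scene [255.3 214.8] [254.8 214.9] 87
scene [258.6 171.8] [258.6 172.1] 76
scene [308.8 171.3] [308.4 171.8] 74
top [332.5 164.1] [332.6 164.6] 45
top [375.1 156.5] [374.4 156.8] 49
top [383.7 197.5] [383.8 197.8] 52
top [341.3 205.8] [341.4 205.8] 50
tri [ 0.6106 -0.0545  0.107 ] 0.0021 planes [ 0.6145 -0.0511  0.1145] [ 0.6088 -0.0564  0.1145]
tri [ 0.6441 -0.1687  0.1068] 0.0019 planes [ 0.6479 -0.1642  0.1145] [ 0.6421 -0.1696  0.1145]
tri [ 0.5303 -0.202   0.107 ] 0.0016 planes [ 0.5351 -0.1975  0.1145] [ 0.529  -0.2024  0.1145]
tri [ 0.497  -0.0882  0.1072] 0.0022 planes [ 0.5018 -0.0843  0.1145] [ 0.496  -0.0901  0.1145]
c [ 0.57189664 -0.12694944  0.1145    ] r [0.08327572 0.08331212 0.08317146 0.08312021] ang [  61.50051764  -28.6464783  -118.63155157  151.42520331]
scene stand [0.5049 0.1788 0.052 ] [0.096 0.098 0.092 0.1  ] 72.99605575019086
top stand [0.5025 0.1701 0.052 ] [0.104 0.111 0.102 0.102] -97.15592364594784
handle end (array([0.52561553, 0.16544906, 0.19716948]), np.float64(0.015070365982210843)) [0.45879173 0.19054637 0.113     ] [0.54684969 0.16613579 0.113     ]
handle end (array([ 0.47422205,  0.19436583, -0.01460532]), np.float64(0.013787556986664848)) [0.55006668 0.17026136 0.1       ] [0.45433308 0.18483666 0.1       ]
```

Call:
{"op": "servo_tool", "data": {"rows": [0, 0, 0, -48, -35, 0, 87, 0, 0, 0, -48, -35, 0, 87, 0, 0, 0, -48, -35, 0, 87, 0, 0, 0, -48, -35, 0, 87, 0, 0, 0, -48, -35, 0, 87, 0, 0, 0, -48, -35, 0, 87, 0, 0, 0, -48, -35, 0, 87, 0, 0, -0.064, -30, -20, 0, 87], "squeeze": 60}}

```text
t: 1.1
ee_pos: [0.4515, 0.2444, 0.2303]
tcp_rot: [-3.141, -0.0, 2.929]
ft_force: [0.4, -0.6, -0.7]
opening: 0.087
grip_force: 0.0
```

```bash
cat > g.py <<'E'
import sys
from h import *
from bench import robot
def go(x,y,z,yaw):
    s=robot.get_state(); M=R.from_euler("xyz",s["tcp_rot"]).as_matrix(); T=R.from_euler("xyz",[np.pi,0,yaw]).as_matrix()
    print("t",round(s["t"],2),"pos",s["ee_pos"].round(4),"rot",s["tcp_rot"].round(4),"q6",s["joint_positions"][5].round(3),"f",s["ft_force"].round(1),"tq",s["torque"].round(3),"e6",s["joint_efforts"][5].round(3),"open",s["opening"].round(4))
    print("shift mm (tool)",(M.T@(np.array([x,y,z])-s["ee_pos"])*1000).round(1),"rotvec",R.from_matrix(M.T@T).as_rotvec().round(4))
if __name__=="__main__": go(*map(float,sys.argv[1:5]))
E
python3 g.py .5025 .178 .095 2.93
```

```text
Traceback (most recent call last):
  File "g.py", line 8, in <module>
    if __name__=="__main__": go(*map(float,sys.argv[1:5]))
                             ~~^^^^^^^^^^^^^^^^^^^^^^^^^^^
  File "g.py", line 6, in go
    print("t",round(s["t"],2),"pos",s["ee_pos"].round(4),"rot",s["tcp_rot"].round(4),"q6",s["joint_positions"][5].round(3),"f",s["ft_force"].round(1),"tq",s["torque"].round(3),"e6",s["joint_efforts"][5].round(3),"open",s["opening"].round(4))
                                                                                                                                                                                                                           ^^^^^^^^^^^^^^^^^^
AttributeError: 'float' object has no attribute 'round'
```

```bash
sed -i 's/s\["opening"\].round(4)/round(s["opening"],4)/' g.py; python3 g.py .5025 .178 .095 2.93
```

```text
t 1.1 pos [0.4515 0.2444 0.2303] rot [-3.1412e+00 -1.0000e-04  2.9291e+00] q6 -1.08 f [ 0.4 -0.6 -0.7] tq [0.001 0.022 0.014] e6 0.704 open 0.087
shift mm (tool) [-63.8 -54.1 135.3] rotvec [-0.0004 -0.0001 -0.0009]
```

Call:
{"op": "servo_tool", "data": {"rows": [0, 0, 0, -32, -27, 0, 87, 0, 0, 0, -32, -27, 0, 87, 0, 0, 0, 0, 0, 20, 87, 0, 0, 0, 0, 0, 20, 87, 0, 0, 0, 0, 0, 20, 87, 0, 0, 0, 0, 0, 0, 87, 0, 0, 0, 0, 0, 0, 87, 0, 0, 0, 0, 0, 0, 87]}}

```text
t: 2.1
ee_pos: [0.502, 0.1806, 0.1714]
tcp_rot: [3.141, 0.002, 2.93]
ft_force: [-0.1, -0.3, 0.8]
opening: 0.0871
grip_force: 0.0
```

```bash
python3 g.py .5025 .178 .0905 2.93
python3 - <<'E'
from h import *
from bench import optics
for n,b in(("scene",(380,460,170,260)),("top",(205,290,165,230))):
    c=optics.capture(n); x0,x1,y0,y1=b
    cv2.imwrite(f"pics/{n}1.png",cv2.resize(c["pixels"][y0:y1,x0:x1,::-1],None,fx=5,fy=5,interpolation=2))
a,b=cv2.imread("pics/scene1.png"),cv2.imread("pics/top1.png")
h=max(a.shape[0],b.shape[0]); a,b=[cv2.copyMakeBorder(i,0,h-i.shape[0],0,0,0) for i in(a,b)]
o=cv2.hconcat([a,b])[:, :]; print(o.shape); cv2.imwrite("pics/pair1.png",cv2.resize(o,(800,int(800*o.shape[0]/o.shape[1]))))
E
```

```text
t 2.1 pos [0.502  0.1806 0.1714] rot [3.1410e+00 1.7000e-03 2.9299e+00] q6 -1.223 f [-0.1 -0.3  0.8] tq [ 0.006  0.026 -0.038] e6 0.0 open 0.0871
shift mm (tool) [-0.9 -2.5 80.9] rotvec [ 0.0006  0.0017 -0.0001]
(450, 825, 3)
```

View pics/pair1.png

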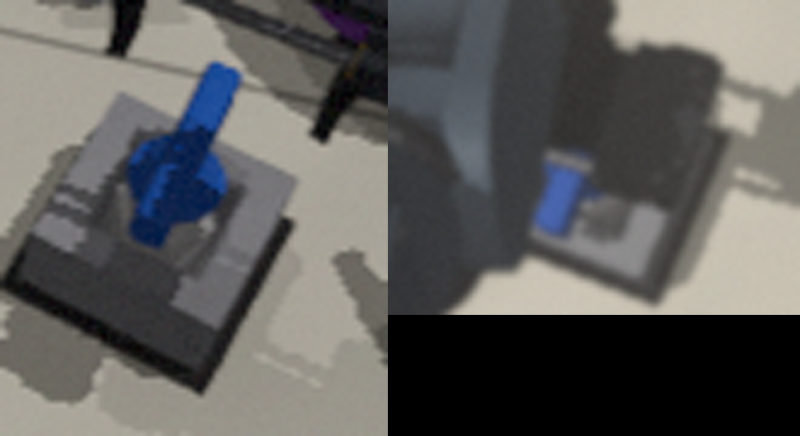

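Pair: in the scene half, the jaw tips (120,50) and (320,135) straddle the bar, which runs (225,75)–(150,235) with its guard at (178,178). The stand is clear.

Call:
{"op": "servo_tool", "data": {"rows": [0, 0, 0, -1, -2.5, 20, 87, 0, 0, 0, 0, 0, 20, 87, 0, 0, 0, 0, 0, 20, 87, 0, 0, 0, 0, 0, 20, 87, 0, 0, 0, 0, 0, 0, 10, 0, 0, 0, 0, 0, 0, 10, 0, 0, 0, 0, 0, 0, 10, 0, 0, 0, 0, 0, 0, 10]}}

```text
t: 3.2
ee_pos: [0.5023, 0.1779, 0.0913]
tcp_rot: [3.141, 0.001, 2.93]
ft_force: [0.1, -0.3, -0.4]
opening: 0.0551
grip_force: 0.0
```

```bash
python3 g.py .5025 .178 .0905 2.93
```

```text
t 3.2 pos [0.5023 0.1779 0.0913] rot [3.1411e+00 1.4000e-03 2.9298e+00] q6 -1.228 f [ 0.1 -0.3 -0.4] tq [-0.02   0.01   0.073] e6 0.0 open 0.0551
shift mm (tool) [-0.2  0.1  0.8] rotvec [ 0.0005  0.0014 -0.0002]
```

Call:
{"op": "servo_tool", "data": {"rows": [0, 0, 0, 0, 0, 2, 10, 0, 0, 0, 0, 0, 0, 10, 0, 0, 0, 0, 0, 0, 10, 0, 0, 0, 0, 0, 0, 10, 0, 0, 0, 0, 0, 0, 10, 0, 0, 0, 0, 0, 0, 10, 0, 0, 0, 0, 0, 0, 10, 0, 0, 0, 0, 0, -4, 10], "squeeze": 60}}

```text
t: 4.2
ee_pos: [0.501, 0.1778, 0.092]
tcp_rot: [-3.141, -0.002, 2.93]
ft_force: [-0.5, -0.4, -3.7]
opening: 0.0174
grip_force: 60.0
```

```bash
python3 g.py .5025 .178 .215 2.93
```

```text
t 4.2 pos [0.501  0.1778 0.092 ] rot [-3.1411e+00 -2.0000e-03  2.9296e+00] q6 -1.229 f [-0.5 -0.4 -3.7] tq [ 0.032  0.025 -0.023] e6 0.0 open 0.0174
shift mm (tool) [  -1.1    0.4 -123. ] rotvec [-0.0005 -0.002  -0.0004]
```

Call:
{"op": "servo_tool", "data": {"rows": [0, 0, 0, 0, 0, -41, 10, 0, 0, 0, 0, 0, -41, 10, 0, 0, 0, 0, 0, -41, 10, 0, 0, 0, -31.3, -40.7, 0, 10, 0, 0, 0, -31.3, -40.7, 0, 10, 0, 0, 0, -31.3, -40.7, 0, 10, 0, 0, 0, -31.3, -40.7, 0, 10, 0, 0, 0, -31, -40.7, 0, 10]}}

```text
t: 5.2
ee_pos: [0.6115, -0.0551, 0.2148]
tcp_rot: [3.141, -0.002, 2.93]
ft_force: [1.2, 1.1, -4.3]
opening: 0.0177
grip_force: 60.0
```

```bash
python3 g.py .611 -.054 .215 2.93;python3 g.py .611 -.054 .215 2.93
python3 - <<'E'
from h import *
from bench import optics,robot
L=[]
for n in("scene","top"):
    c=optics.capture(n);pickle.dump(c,open(n+"2.pkl","wb")); s=robot.get_state()
    p=s["ee_pos"]; u,v=map(int,proj(c,p)); print(n,p,proj(c,p))
    L.append(cv2.resize(c["pixels"][v-50:v+70,u-40:u+40,::-1],None,fx=4.5,fy=4.5,interpolation=2))
cv2.imwrite("pics/pair2.png",cv2.hconcat(L))
E
```

```text
t 5.2 pos [ 0.6115 -0.0551  0.2148] rot [ 3.1409e+00 -2.0000e-03  2.9296e+00] q6 -1.631 f [ 1.2  1.1 -4.3] tq [ 0.06  -0.057  0.032] e6 0.347 open 0.0177
shift mm (tool) [ 0.7  1.  -0.2] rotvec [ 0.0006 -0.002  -0.0004]
t 5.2 pos [ 0.6115 -0.0551  0.2148] rot [ 3.1409e+00 -2.0000e-03  2.9296e+00] q6 -1.631 f [ 1.2  1.1 -4.3] tq [ 0.06  -0.057  0.032] e6 0.347 open 0.0177
shift mm (tool) [ 0.7  1.  -0.2] rotvec [ 0.0006 -0.002  -0.0004]
scene [ 0.61595818 -0.06285946  0.21522859] [301.35066762 188.17363329]
top [ 0.61446179 -0.05962297  0.2151457 ] [335.73786745 150.96551588]
```

View pics/pair2.png

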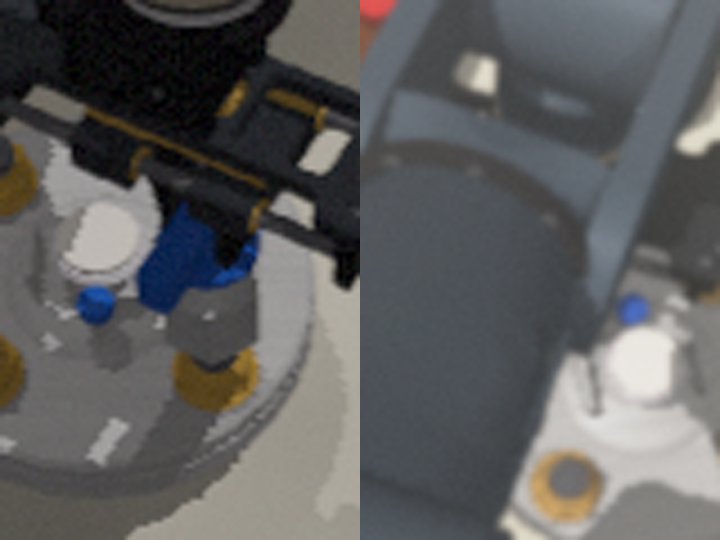

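Pair 2: in the scene half the key hangs over the nut. The socket is at about (212,320) and the nut and stud at about (215,375), but the arm was still settling. The top half is blocked by the arm.

Call:
{"op": "servo_tool", "data": {"rows": [0, 0, 0, 0, 0, 0, 10, 0, 0, 0, 0, 0, 0, 10, 0, 0, 0, 0, 0, 8, 10, 0, 0, 0, 0, 0, 8, 10, 0, 0, 0, 0, 0, 0, 10, 0, 0, 0, 0, 0, 0, 10, 0, 0, 0, 0, 0, 0, 10, 0, 0, 0, 0, 0, 0, 10]}}

```text
t: 6.3
ee_pos: [0.612, -0.0541, 0.1998]
tcp_rot: [-3.142, 0.001, 2.93]
ft_force: [-1.0, -0.1, -3.1]
opening: 0.0174
grip_force: 60.0
```

```bash
python3 g.py .611 -.054 .215 2.93
python3 - <<'E'
from h import *
from bench import optics,robot
L=[]
s=robot.get_state(); c=optics.capture("scene"); pickle.dump(c,open("scene3.pkl","wb")); s2=robot.get_state(); print(s2["ee_pos"])
p=s["ee_pos"]; x0,y0=270,165; im=cv2.resize(c["pixels"][y0:y0+70,x0:x0+80,::-1],None,fx=8,fy=8,interpolation=2)
M=R.from_euler("xyz",s["tcp_rot"]).as_matrix()
for q in [(0,0,.0795),(50,0,.0025-.011+.0),(-50,0,-.0085),(0,0,.0095)]:
    w=p+M@np.array([q[0]/1000,q[1]/1000,q[2]]); 
    for rr in((0,)if q[2]!=.0795 else ()): pass
    u=(proj(c,w)-[x0,y0]+.5)*8; cv2.circle(im,tuple(u.astype(int)),3,(0,0,255),-1)
# circles: guard top rim r=24 (z 70 above mouth), socket mouth
for r,dz,col in((.024,.0095,(0,255,255)),(.026,.0795,(0,0,255))):
    for a in np.arange(0,360,15 if r<.025 else 60):
        w=p+M@np.array([r*np.cos(np.radians(a+30)),r*np.sin(np.radians(a+30)),dz]); u=(proj(c,w)-[x0,y0]+.5)*8; cv2.circle(im,tuple(u.astype(int)),2,col,-1)
cv2.imwrite("pics/p3.png",im)
E
```

```text
t 6.3 pos [ 0.612  -0.0541  0.1998] rot [-3.1416e+00  6.0000e-04  2.9297e+00] q6 -1.629 f [-1.  -0.1 -3.1] tq [ 0.019  0.006 -0.007] e6 0.001 open 0.0174
shift mm (tool) [  0.9  -0.1 -15.2] rotvec [-0.      0.0006 -0.0003]
[ 0.61189863 -0.05407846  0.19977758]
```

View pics/p3.png

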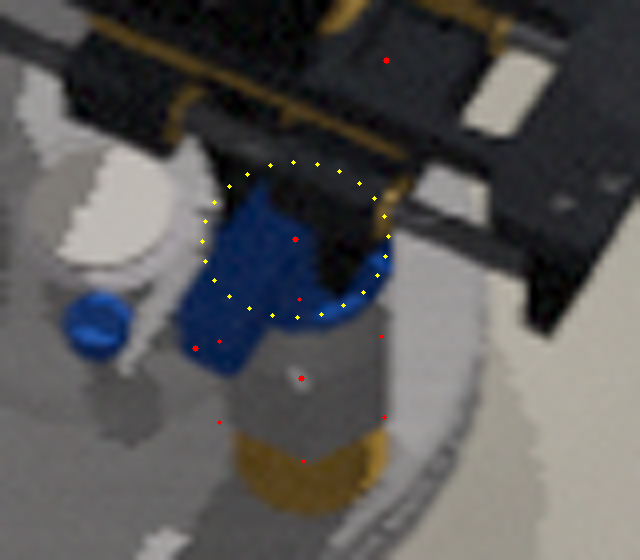

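P3: socket spans x 228–388 with its lower corner at (305,462). The nut flange spans x 236–385 with its lower edge at y≈515. They agree in the horizontal; next I check the depth direction.

Run:
```python
from h import *
c=pickle.load(open("scene3.pkl","rb"))
for z in(.0845,.0870):
    P=np.array([(proj(c,(.612+.0225*np.cos(a),-.0541+.0225*np.sin(a),z))-[270,165]+.5)*8 for a in np.arange(0,6.28,.05)]); print(z,P.min(0),P.max(0))
print([(proj(c,(.612+dx,-.0541+dy,.085))-proj(c,(.612,-.0541,.085)))*8 for dx,dy in((.001,0),(0,.001))])
```

```text
0.0845 [225.23411421 376.00876071] [383.24041359 513.25082173]
0.087 [224.86183603 371.53324639] [383.22193872 508.96612203]
[array([-1.01301037,  2.93640111]), array([3.36423307, 0.83375058])]
```

Call:
{"op": "servo_tool", "data": {"rows": [0, 0, 0, 0, 0, 8, 10, 0, 0, 0, 0, 0, 8, 10, 0, 0, 0, 0, 0, 4, 10, 0, 0, 0, 0, 0, 2, 10, 0, 0, 0, 0, 0, 2, 10, 0, 0, 0, 0, 0, 0, 10, 0, 0, 0, 0, 0, 0, 10, 0, 0, 0, 0, 0, 0, 10]}}

```text
t: 7.35
ee_pos: [0.6118, -0.054, 0.1757]
tcp_rot: [-3.141, 0.0, 2.93]
ft_force: [-0.2, 0.1, -3.6]
opening: 0.0172
grip_force: 60.1
```

```bash
python3 g.py .612 -.0541 .176 2.93
```

```text
t 7.35 pos [ 0.6118 -0.054   0.1757] rot [-3.1415e+00  2.0000e-04  2.9298e+00] q6 -1.629 f [-0.2  0.1 -3.6] tq [-0.112  0.097 -0.032] e6 -0.003 open 0.0172
shift mm (tool) [-0.2 -0.  -0.3] rotvec [-0.0001  0.0002 -0.0002]
```

Call:
{"op": "servo_tool", "data": {"rows": [0, 0, 0, 0, 0, 2, 10, 0, 0, 0, 0, 0, 2, 10, 0, 0, 0, 0, 0, 2, 10, 0, 0, 0, 0, 0, 1, 10, 0, 0, 0, 0, 0, 0, 10, 0, 0, 0, 0, 0, 0, 10, 0, 0, 0, 0, 0, 0, 10, 0, 0, 0, 0, 0, 0, 10]}}

```text
t: 8.35
ee_pos: [0.6118, -0.054, 0.1686]
tcp_rot: [-3.142, 0.0, 2.93]
ft_force: [-0.1, 0.0, -3.5]
opening: 0.0176
grip_force: 60.1
```

```bash
python3 g.py .612 -.0541 .176 2.93
```

```text
t 8.35 pos [ 0.6118 -0.054   0.1686] rot [-3.1415  0.      2.9298] q6 -1.629 f [-0.1  0.  -3.5] tq [-0.155  0.124  0.032] e6 -0.006 open 0.0176
shift mm (tool) [-0.3 -0.  -7.4] rotvec [-0.0001  0.     -0.0002]
```

Call:
{"op": "servo_tool", "data": {"rows": [0, 0, 0.105, 0, 0, 0, 10, 0, 0, 0.105, 0, 0, 0, 10, 0, 0, 0.105, 0, 0, 0, 10, 0, 0, 0.105, 0, 0, 0, 10, 0, 0, 0.105, 0, 0, 0, 10, 0, 0, 0.105, 0, 0, 0, 10, 0, 0, 0.105, 0, 0, 0, 10, 0, 0, 0.105, 0, 0, 0, 10]}}

```text
t: 9.35
ee_pos: [0.6114, -0.0544, 0.1685]
tcp_rot: [-3.14, 0.0, 2.087]
ft_force: [-0.7, -1.5, -4.1]
opening: 0.0174
grip_force: 60.6
```

```bash
python3 g.py .644 -.167 .176 2.09
```

```text
t 9.35 pos [ 0.6114 -0.0544  0.1685] rot [-3.1403e+00  4.0000e-04  2.0871e+00] q6 -0.786 f [-0.7 -1.5 -4.1] tq [-0.489  0.34   0.115] e6 -0.443 open 0.0174
shift mm (tool) [-114.   -27.2   -7.4] rotvec [-0.0013  0.0004 -0.0029]
```

Call:
{"op": "servo_tool", "data": {"rows": [0, 0, -0.1, 0, 0, 0, 10, 0, 0, 0, 0, 0, -25, 10, 0, 0, 0, 0, 0, -20, 10, 0, 0, 0, -7, -15, 0, 10, 0, 0, 0, -22, -45, 0, 10, 0, 0, 0, -22, -45, 0, 10, 0, 0, 0, -22, -45, 0, 10, 0, 0, 0, 0, 0, 0, 10]}}

```text
t: 10.35
ee_pos: [0.5294, -0.2041, 0.2126]
tcp_rot: [-3.14, -0.001, 2.184]
ft_force: [0.6, -0.1, -3.2]
opening: 0.0176
grip_force: 60.0
```

Call:
{"op": "servo_tool", "data": {"rows": [0, 0, 0, 0, 0, 0, 10, 0, 0, 0, 0, 0, 0, 10, 0, 0, 0, 0, 0, 0, 10, 0, 0, 0, 0, 0, 4, 10, 0, 0, 0, 0, 0, 4, 10, 0, 0, 0, 0, 0, 4, 10, 0, 0, 0, 0, 0, 0, 10, 0, 0, 0, 0, 0, 0, 10]}}

```text
t: 11.35
ee_pos: [0.532, -0.2005, 0.2015]
tcp_rot: [3.142, 0.0, 2.19]
ft_force: [-0.7, -0.7, -3.5]
opening: 0.0174
grip_force: 60.0
```

```bash
python3 g.py .5316 -.2012 .184 2.19
```

```text
t 11.35 pos [ 0.532  -0.2005  0.2015] rot [3.1415 0.     2.1897] q6 -1.176 f [-0.7 -0.7 -3.5] tq [-0.025  0.031  0.02 ] e6 0.001 open 0.0174
shift mm (tool) [-0.3 -0.7 17.5] rotvec [ 0.      0.     -0.0003]
```

Call:
{"op": "servo_tool", "data": {"rows": [0, 0, 0, -0.3, -0.7, 10, 10, 0, 0, 0, 0, 0, 8, 10, 0, 0, 0, 0, 0, 4, 10, 0, 0, 0, 0, 0, 4, 10, 0, 0, 0, 0, 0, 3, 10, 0, 0, 0, 0, 0, 0, 10, 0, 0, 0, 0, 0, 0, 10, 0, 0, 0, 0, 0, 0, 10]}}

```text
t: 12.35
ee_pos: [0.5316, -0.2013, 0.1727]
tcp_rot: [-3.141, 0.0, 2.19]
ft_force: [-2.1, -0.8, -4.5]
opening: 0.0176
grip_force: 60.1
```

```bash
python3 g.py .5316 -.2012 .17 2.19
```

```text
t 12.35 pos [ 0.5316 -0.2013  0.1727] rot [-3.1415e+00  4.0000e-04  2.1898e+00] q6 -1.177 f [-2.1 -0.8 -4.5] tq [-0.307  0.162  0.003] e6 -0.01 open 0.0176
shift mm (tool) [0.  0.1 2.7] rotvec [-0.0001  0.0004 -0.0002]
```

Call:
{"op": "servo_tool", "data": {"rows": [0, 0, 0, 0, 0, 2, 10, 0, 0, 0, 0, 0, 2, 10, 0, 0, 0.105, 0, 0, 0, 10, 0, 0, 0.105, 0, 0, 0, 10, 0, 0, 0.105, 0, 0, 0, 10, 0, 0, 0, 0, 0, 0, 10, 0, 0, 0, 0, 0, 0, 10, 0, 0, 0, 0, 0, 0, 10]}}

```text
t: 13.35
ee_pos: [0.5311, -0.2014, 0.1684]
tcp_rot: [-3.14, 0.0, 1.876]
ft_force: [-2.6, -2.9, -4.1]
opening: 0.0173
grip_force: 61.0
```

```bash
python3 g.py .5316 -.2012 .17 2.19
```

```text
t 13.35 pos [ 0.5311 -0.2014  0.1684] rot [-3.1404e+00  2.0000e-04  1.8759e+00] q6 -0.863 f [-2.6 -2.9 -4.1] tq [-0.986  0.766  0.034] e6 0.019 open 0.0173
shift mm (tool) [ 0.1  0.5 -1.6] rotvec [-0.0012 -0.     -0.3141]
```

Call:
{"op": "servo_tool", "data": {"rows": [0, 0, 0.105, 0, 0, 0, 10, 0, 0, 0.105, 0, 0, 0, 10, 0, 0, 0.105, 0, 0, 0, 10, 0, 0, 0.105, 0, 0, 0, 10, 0, 0, 0.105, 0, 0, 0, 10, 0, 0, 0, 0, 0, 0, 10, 0, 0, -0.1, 0, 0, 0, 10, 0, 0, 0, 0, 0, -25, 10]}}

```text
t: 14.35
ee_pos: [0.5315, -0.2001, 0.1922]
tcp_rot: [-3.14, -0.003, 1.451]
ft_force: [-0.3, 0.3, -3.5]
opening: 0.0173
grip_force: 60.0
```

Call:
{"op": "servo_tool", "data": {"rows": [0, 0, 0, 0, 0, -20, 10, 0, 0, 0, 5, 11, 0, 10, 0, 0, 0, 21, 49, 0, 10, 0, 0, 0, 21, 49, 0, 10, 0, 0, 0, 0, 0, 0, 10, 0, 0, 0, 0, 0, 0, 10, 0, 0, 0, 0, 0, 0, 10, 0, 0, 0, 0, 0, 8, 10]}}

```text
t: 15.35
ee_pos: [0.6453, -0.1681, 0.206]
tcp_rot: [3.14, 0.0, 1.449]
ft_force: [0.0, -0.7, -4.0]
opening: 0.0175
grip_force: 60.0
```

```bash
python3 g.py .6456 -.1676 .17 1.451
```

```text
t 15.35 pos [ 0.6453 -0.1681  0.206 ] rot [3.1400e+00 2.0000e-04 1.4489e+00] q6 -0.3 f [ 0.  -0.7 -4. ] tq [-0.101  0.056 -0.028] e6 -0.001 open 0.0175
shift mm (tool) [ 0.6  0.2 36. ] rotvec [ 0.0016  0.0002 -0.0021]
```

Call:
{"op": "servo_tool", "data": {"rows": [0, 0, 0, 0.5, 0.2, 10, 10, 0, 0, 0, 0, 0, 8, 10, 0, 0, 0, 0, 0, 4, 10, 0, 0, 0, 0, 0, 4, 10, 0, 0, 0, 0, 0, 4, 10, 0, 0, 0, 0, 0, 2, 10, 0, 0, 0, 0, 0, 0, 10, 0, 0, 0, 0, 0, 0, 10]}}

```text
t: 16.35
ee_pos: [0.6467, -0.1678, 0.1773]
tcp_rot: [3.138, 0.002, 1.45]
ft_force: [-2.9, 1.1, 9.5]
opening: 0.0175
grip_force: 61.0
```

```bash
python3 g.py .6456 -.1676 .17 1.451
```

```text
t 16.35 pos [ 0.6467 -0.1678  0.1773] rot [3.1380e+00 1.9000e-03 1.4502e+00] q6 -0.299 f [-2.9  1.1  9.5] tq [-0.019  0.954 -0.005] e6 -0.006 open 0.0175
shift mm (tool) [ 0.1 -1.2  7.3] rotvec [ 0.0036  0.0019 -0.0008]
```

Call:
{"op": "servo_tool", "data": {"rows": [0, 0, 0.09, 0, 0, 2, 10, 0, 0, 0.09, 0, 0, 0, 10, 0, 0, 0.09, 0, 0, 0, 10, 0, 0, 0.09, 0, 0, 0, 10, 0, 0, 0, 0, 0, 0, 10, 0, 0, 0, 0, 0, 0, 10, 0, 0, 0, 0, 0, 0, 10, 0, 0, 0, 0, 0, 0, 10]}}

```text
t: 17.35
ee_pos: [0.6469, -0.1685, 0.1768]
tcp_rot: [3.136, 0.002, 1.091]
ft_force: [-3.4, 0.1, 15.4]
opening: 0.0173
grip_force: 62.7
```

```bash
python3 g.py .6456 -.1676 .17 1.451
```

```text
t 17.35 pos [ 0.6469 -0.1685  0.1768] rot [3.1360e+00 1.5000e-03 1.0907e+00] q6 0.06 f [-3.4  0.1 15.4] tq [-0.021  1.359  0.08 ] e6 0.072 open 0.0173
shift mm (tool) [ 0.1 -1.6  6.8] rotvec [ 0.0053  0.0025 -0.3603]
```

Call:
{"op": "servo_tool", "data": {"rows": [0, 0, 0, 0, -1.3, -1.5, 10, 0, 0, 0.09, 0, 0, 0, 10, 0, 0, 0.09, 0, 0, 0, 10, 0, 0, 0.09, 0, 0, 0, 10, 0, 0, 0.09, 0, 0, 0, 10, 0, 0, 0, 0, 0, 0, 10, 0, 0, 0, 0, 0, 0, 10, 0, 0, 0, 0, 0, 0, 10]}}

```text
t: 18.35
ee_pos: [0.6448, -0.1677, 0.1735]
tcp_rot: [3.139, 0.001, 0.731]
ft_force: [-2.0, -5.1, 1.1]
opening: 0.0174
grip_force: 61.4
```

```bash
python3 g.py .6456 -.1676 .17 1.451
```

```text
t 18.35 pos [ 0.6448 -0.1677  0.1735] rot [3.1392e+00 9.0000e-04 7.3090e-01] q6 0.42 f [-2.  -5.1  1.1] tq [-1.205  0.535  0.131] e6 0.097 open 0.0174
shift mm (tool) [0.6 0.4 3.5] rotvec [ 0.0019  0.0017 -0.7201]
```

Call:
{"op": "servo_tool", "data": {"rows": [0, 0, 0, 0, 0, 2, 10, 0, 0, 0, 0, 0, 2, 10, 0, 0, 0.105, 0, 0, 0, 10, 0, 0, 0.105, 0, 0, 0, 10, 0, 0, 0.105, 0, 0, 0, 10, 0, 0, 0.105, 0, 0, 0, 10, 0, 0, 0, 0, 0, 0, 10, 0, 0, 0, 0, 0, 0, 10]}}

```text
t: 19.35
ee_pos: [0.6447, -0.1678, 0.1686]
tcp_rot: [3.139, 0.0, 0.31]
ft_force: [-0.8, -5.1, -1.2]
opening: 0.0175
grip_force: 60.6
```

```bash
python3 g.py .6456 -.1676 .17 1.451
```

```text
t 19.35 pos [ 0.6447 -0.1678  0.1686] rot [3.1395e+00 5.0000e-04 3.1030e-01] q6 0.84 f [-0.8 -5.1 -1.2] tq [-1.431  0.517  0.071] e6 0.059 open 0.0175
shift mm (tool) [ 1.   0.1 -1.4] rotvec [ 0.0016  0.0017 -1.1407]
```

Call:
{"op": "servo_tool", "data": {"rows": [0, 0, -0.1, 0, 0, 0, 10, 0, 0, 0, 0, 0, -25, 10, 0, 0, -0.18, 0, 0, -19, 10, 0, 0, -0.18, 0, 0, 0, 10, 0, 0, 0, -5, -17, 0, 10, 0, 0, 0, -14, -48, 0, 10, 0, 0, 0, -14, -48, 0, 10, 0, 0, 0, -14, -48, 0, 10]}}

```text
t: 20.35
ee_pos: [0.4971, -0.081, 0.212]
tcp_rot: [-3.138, -0.002, 0.769]
ft_force: [0.3, 0.3, -3.9]
opening: 0.0177
grip_force: 60.0
```

Call:
{"op": "servo_tool", "data": {"rows": [0, 0, 0, 0, 0, 0, 10, 0, 0, 0, 0, 0, 0, 10, 0, 0, 0, 0, 0, 0, 10, 0, 0, 0, 0, 0, 5, 10, 0, 0, 0, 0, 0, 5, 10, 0, 0, 0, 0, 0, 0, 10, 0, 0, 0, 0, 0, 0, 10, 0, 0, 0, 0, 0, 0, 10]}}

```text
t: 21.35
ee_pos: [0.4989, -0.0837, 0.2032]
tcp_rot: [3.141, -0.0, 0.77]
ft_force: [0.2, -0.2, -4.0]
opening: 0.0171
grip_force: 60.0
```

```bash
python3 g.py .4975 -.0882 .1745 0.77
```

```text
t 21.35 pos [ 0.4989 -0.0837  0.2032] rot [ 3.1413e+00 -2.0000e-04  7.6980e-01] q6 0.414 f [ 0.2 -0.2 -4. ] tq [-0.069  0.094 -0.03 ] e6 0.001 open 0.0171
shift mm (tool) [-4.1  2.3 28.7] rotvec [ 0.0003 -0.0002 -0.0002]
```

Call:
{"op": "servo_tool", "data": {"rows": [0, 0, 0, -4, 2.3, 6, 10, 0, 0, 0, 0, 0, 6, 10, 0, 0, 0, 0, 0, 8, 10, 0, 0, 0, 0, 0, 4, 10, 0, 0, 0, 0, 0, 4, 10, 0, 0, 0, 0, 0, 2, 10, 0, 0, 0, 0, 0, 0, 10, 0, 0, 0, 0, 0, 0, 10]}}

```text
t: 22.35
ee_pos: [0.4987, -0.0882, 0.1766]
tcp_rot: [3.138, -0.002, 0.77]
ft_force: [-2.3, 2.8, 20.2]
opening: 0.0177
grip_force: 63.3
```

```bash
python3 g.py .4975 -.0882 .1685 0.77
```

```text
t 22.35 pos [ 0.4987 -0.0882  0.1766] rot [ 3.1383e+00 -1.6000e-03  7.7020e-01] q6 0.404 f [-2.3  2.8 20.2] tq [0.384 1.33  0.055] e6 0.007 open 0.0177
shift mm (tool) [-0.9 -0.9  8. ] rotvec [ 0.0032 -0.0016  0.0002]
```

Call:
{"op": "servo_tool", "data": {"rows": [0, 0, 0, -0.4, -1, -1.3, 10, 0, 0, 0.08, 0, 0, 0, 10, 0, 0, 0.08, 0, 0, 0, 10, 0, 0, 0.08, 0, 0, 0, 10, 0, 0, 0.08, 0, 0, 0, 10, 0, 0, 0.08, 0, 0, 0, 10, 0, 0, 0, 0, 0, 0, 10, 0, 0, 0, 0, 0, 0, 10]}}

```text
t: 23.35
ee_pos: [0.4992, -0.089, 0.1775]
tcp_rot: [3.136, -0.005, 0.37]
ft_force: [-0.7, -0.9, 14.8]
opening: 0.0172
grip_force: 63.4
```

```bash
python3 g.py .4975 -.0882 .1685 0.77
```

```text
t 23.35 pos [ 0.4992 -0.089   0.1775] rot [ 3.1357 -0.005   0.3703] q6 0.804 f [-0.7 -0.9 14.8] tq [-0.138  0.591  0.047] e6 0.008 open 0.0172
shift mm (tool) [-1.3 -1.4  9. ] rotvec [ 0.0068 -0.0038 -0.3997]
```

Call:
{"op": "servo_tool", "data": {"rows": [0, 0, 0.08, 0, 0, -0.7, 10, 0, 0, 0.08, 0, 0, 0, 10, 0, 0, 0.08, 0, 0, 0, 10, 0, 0, 0.08, 0, 0, 0, 10, 0, 0, 0.08, 0, 0, 0, 10, 0, 0, 0, 0, 0, 0, 10, 0, 0, 0, 0, 0, 0, 10, 0, 0, 0, 0, 0, 0, 10]}}

```text
t: 24.35
ee_pos: [0.4966, -0.088, 0.175]
tcp_rot: [3.141, -0.0, -0.029]
ft_force: [-0.7, -2.8, -3.5]
opening: 0.0173
grip_force: 60.0
```

```bash
python3 g.py .4975 -.0882 .1685 0.77
```

```text
t 24.35 pos [ 0.4966 -0.088   0.175 ] rot [ 3.1409e+00 -2.0000e-04 -2.9300e-02] q6 1.204 f [-0.7 -2.8 -3.5] tq [-0.626  0.186  0.035] e6 0.069 open 0.0173
shift mm (tool) [0.9 0.2 6.5] rotvec [ 7.000e-04  1.000e-04 -7.993e-01]
```

Call:
{"op": "servo_tool", "data": {"rows": [0, 0, 0, 0, 0, 3.5, 10, 0, 0, 0.1, 0, 0, 3, 10, 0, 0, 0.1, 0, 0, 0, 10, 0, 0, 0.12, 0, 0, 0, 10, 0, 0, 0.12, 0, 0, 0, 10, 0, 0, 0.12, 0, 0, 0, 10, 0, 0, 0.12, 0, 0, 0, 10, 0, 0, 0, 0, 0, 0, 10]}}

```text
t: 25.35
ee_pos: [0.4965, -0.0877, 0.1684]
tcp_rot: [3.141, -0.0, -0.709]
ft_force: [0.1, -3.7, -4.0]
opening: 0.0175
grip_force: 60.0
```

```bash
python3 g.py .4975 -.0882 .1685 0.77
```

```text
t 25.35 pos [ 0.4965 -0.0877  0.1684] rot [ 3.1414e+00 -1.0000e-04 -7.0860e-01] q6 1.883 f [ 0.1 -3.7 -4. ] tq [-0.514  0.36   0.054] e6 0.239 open 0.0175
shift mm (tool) [ 1.1 -0.3 -0.1] rotvec [ 2.0000e-04  1.0000e-04 -1.4786e+00]
```

Call:
{"op": "servo_tool", "data": {"rows": [0, 0, -0.1, 0, 0, 0, 10, 0, 0, 0, 0, 0, -25, 10, 0, 0, -0.182, 0, 0, -19, 10, 0, 0, -0.182, 0, 0, 0, 10, 0, 0, -0.182, 0, 0, 0, 10, 0, 0, -0.182, 0, 0, 0, 10, 0, 0, -0.182, 0, 0, 0, 10, 0, 0, -0.182, 0, 0, 0, 10]}}

```text
t: 26.35
ee_pos: [0.4962, -0.0867, 0.2121]
tcp_rot: [-3.14, -0.0, 0.489]
ft_force: [0.4, 0.1, -4.1]
opening: 0.0174
grip_force: 60.0
```

Call:
{"op": "servo_tool", "data": {"rows": [0, 0, 0, 30, 45, 0, 10, 0, 0, 0, 30, 45, 0, 10, 0, 0, 0, 30, 45, 0, 10, 0, 0, 0, 4, 6, 0, 10, 0, 0, 0, 0, 0, 0, 10, 0, 0, 0, 0, 0, 0, 10, 0, 0, 0, 0, 0, 0, 10, 0, 0, 0, 0, 0, 0, 10]}}

```text
t: 27.35
ee_pos: [0.6447, -0.1685, 0.2129]
tcp_rot: [-3.142, -0.0, 0.482]
ft_force: [1.0, -0.8, -4.3]
opening: 0.0175
grip_force: 60.0
```

```bash
python3 g.py .6445 -.1686 .1685 0.485
```

```text
t 27.35 pos [ 0.6447 -0.1685  0.2129] rot [-3.1416e+00 -1.0000e-04  4.8220e-01] q6 0.665 f [ 1.  -0.8 -4.3] tq [-0.065  0.124  0.025] e6 -0.001 open 0.0175
shift mm (tool) [-0.2 -0.  44.4] rotvec [-0.     -0.0001 -0.0028]
```

Call:
{"op": "servo_tool", "data": {"rows": [0, 0, 0, 0, 0, 12, 10, 0, 0, 0, 0, 0, 12, 10, 0, 0, 0, 0, 0, 8, 10, 0, 0, 0, 0, 0, 6, 10, 0, 0, 0, 0, 0, 6, 10, 0, 0, 0, 0, 0, 0, 10, 0, 0, 0, 0, 0, 0, 10, 0, 0, 0, 0, 0, 0, 10]}}

```text
t: 28.35
ee_pos: [0.6452, -0.169, 0.1689]
tcp_rot: [3.141, -0.0, 0.482]
ft_force: [-0.4, 0.3, -4.0]
opening: 0.0175
grip_force: 60.1
```

```bash
python3 g.py .6445 -.1686 .1685 0.485
```

```text
t 28.35 pos [ 0.6452 -0.169   0.1689] rot [ 3.1413e+00 -2.0000e-04  4.8190e-01] q6 0.665 f [-0.4  0.3 -4. ] tq [-0.014  0.23  -0.025] e6 0.004 open 0.0175
shift mm (tool) [-0.4 -0.7  0.4] rotvec [ 0.0003 -0.0002 -0.0031]
```

Call:
{"op": "servo_tool", "data": {"rows": [0, 0, 0.12, 0, 0, 0, 10, 0, 0, 0.12, 0, 0, 0, 10, 0, 0, 0.12, 0, 0, 0, 10, 0, 0, 0.12, 0, 0, 0, 10, 0, 0, 0.12, 0, 0, 0, 10, 0, 0, 0, 0, 0, 0, 10, 0, 0, 0, 0, 0, 0, 10, 0, 0, 0, 0, 0, 0, 10]}}

```text
t: 29.35
ee_pos: [0.6446, -0.1689, 0.1686]
tcp_rot: [3.142, 0.001, -0.117]
ft_force: [-2.3, 0.5, -2.7]
opening: 0.0176
grip_force: 60.8
```

```bash
python3 g.py .6445 -.1686 .1685 0.485
```

```text
t 29.35 pos [ 0.6446 -0.1689  0.1686] rot [ 3.1416e+00  1.3000e-03 -1.1660e-01] q6 1.264 f [-2.3  0.5 -2.7] tq [0.058 0.809 0.66 ] e6 0.599 open 0.0176
shift mm (tool) [-0.1 -0.3  0.1] rotvec [-4.000e-04  1.300e-03 -6.016e-01]
```

Call:
{"op": "servo_tool", "data": {"rows": [0, 0, -0.15, 0, 0, 0, 10, 0, 0, -0.15, 0, 0, 0, 10, 0, 0, 0, 0, 0, -25, 10, 0, 0, -0.165, 0, 0, -19, 10, 0, 0, -0.165, 0, 0, 0, 10, 0, 0, 0, 0, 0, 0, 10, 0, 0, 0, -2.5, -7.3, 0, 10, 0, 0, 0, -29, -45, 0, 10]}}

```text
t: 30.35
ee_pos: [0.5944, -0.1403, 0.2123]
tcp_rot: [3.138, -0.003, 0.508]
ft_force: [-0.5, 0.8, -4.4]
opening: 0.0175
grip_force: 60.0
```

Call:
{"op": "servo_tool", "data": {"rows": [0, 0, 0, -29, -45, 0, 10, 0, 0, 0, -29, -45, 0, 10, 0, 0, 0, 0, 0, 0, 10, 0, 0, 0, 0, 0, 0, 10, 0, 0, 0, 0, 0, 0, 10, 0, 0, 0, 0, 0, 0, 10, 0, 0, 0, 0, 0, 5, 10, 0, 0, 0, 0, 0, 5, 10]}}

```text
t: 31.35
ee_pos: [0.4975, -0.0889, 0.202]
tcp_rot: [-3.141, 0.0, 0.512]
ft_force: [-0.5, 0.5, -4.3]
opening: 0.0177
grip_force: 60.0
```

```bash
python3 g.py .4968 -.0885 .1685 0.513
```

```text
t 31.35 pos [ 0.4975 -0.0889  0.202 ] rot [-3.1413e+00  2.0000e-04  5.1150e-01] q6 0.661 f [-0.5  0.5 -4.3] tq [-0.029  0.165  0.006] e6 0.002 open 0.0177
shift mm (tool) [-0.4 -0.7 33.5] rotvec [-0.0003  0.0002 -0.0015]
```

Call:
{"op": "servo_tool", "data": {"rows": [0, 0, 0, -0.4, -0.6, 10, 10, 0, 0, 0, 0, 0, 10, 10, 0, 0, 0, 0, 0, 7, 10, 0, 0, 0, 0, 0, 6.5, 10, 0, 0, 0, 0, 0, 0, 10, 0, 0, 0.1, 0, 0, 0, 10, 0, 0, 0.1, 0, 0, 0, 10, 0, 0, 0, 0, 0, 0, 10]}}

```text
t: 32.35
ee_pos: [0.4967, -0.0885, 0.1692]
tcp_rot: [3.141, 0.0, 0.313]
ft_force: [-0.7, 0.2, -3.8]
opening: 0.0171
grip_force: 60.0
```

```bash
python3 g.py .4968 -.0885 .1685 0.513
```

```text
t 32.35 pos [ 0.4967 -0.0885  0.1692] rot [3.1415e+00 1.0000e-04 3.1320e-01] q6 0.86 f [-0.7  0.2 -3.8] tq [-0.138  0.267  0.111] e6 0.22 open 0.0171
shift mm (tool) [0.1 0.1 0.7] rotvec [ 1.000e-04  1.000e-04 -1.998e-01]
```

Call:
{"op": "servo_tool", "data": {"rows": [0, 0, 0.1, 0, 0, 0, 10, 0, 0, 0.1, 0, 0, 0, 10, 0, 0, 0.05, 0, 0, 0, 10, 0, 0, 0, 0, 0, 0, 10, 0, 0, 0, 0, 0, 0, 10, 0, 0, 0, 0, 0, 0, 10, 0, 0, 0, 0, 0, 0, 10, 0, 0, 0, 0, 0, 0, 10]}}

```text
t: 33.35
ee_pos: [0.4967, -0.0885, 0.1692]
tcp_rot: [3.142, -0.0, 0.062]
ft_force: [-1.6, 0.8, -1.9]
opening: 0.0179
grip_force: 60.3
```

```bash
python3 g.py .4968 -.0885 .1685 0.513
```

```text
t 33.35 pos [ 0.4967 -0.0885  0.1692] rot [ 3.1416 -0.      0.062 ] q6 1.111 f [-1.6  0.8 -1.9] tq [0.002 0.463 0.055] e6 0.077 open 0.0179
shift mm (tool) [0.1 0.  0.7] rotvec [ 0.    -0.    -0.451]
```

Still only drag; next step about 11.5 degrees.

Call:
{"op": "servo_tool", "data": {"rows": [0, 0, 0.1, 0, 0, 0, 10, 0, 0, 0.1, 0, 0, 0, 10, 0, 0, 0, 0, 0, 0, 10, 0, 0, 0, 0, 0, 0, 10, 0, 0, 0, 0, 0, 0, 10, 0, 0, 0, 0, 0, 0, 10, 0, 0, 0, 0, 0, 0, 10, 0, 0, 0, 0, 0, 0, 10]}}

```text
t: 34.35
ee_pos: [0.4967, -0.0885, 0.1691]
tcp_rot: [-3.142, 0.0, -0.138]
ft_force: [-1.1, -0.2, -0.6]
opening: 0.0171
grip_force: 60.4
```

```bash
python3 g.py .4968 -.0885 .1685 0.513
```

```text
t 34.35 pos [ 0.4967 -0.0885  0.1691] rot [-3.1416e+00  1.0000e-04 -1.3810e-01] q6 1.311 f [-1.1 -0.2 -0.6] tq [0.123 0.413 0.215] e6 0.158 open 0.0171
shift mm (tool) [0.1 0.  0.6] rotvec [-0.000e+00  1.000e-04 -6.511e-01]
```

Call:
{"op": "servo_tool", "data": {"rows": [0, 0, 0.075, 0, 0, 0, 10, 0, 0, 0, 0, 0, 0, 10, 0, 0, 0, 0, 0, 0, 10, 0, 0, 0, 0, 0, 0, 10, 0, 0, 0, 0, 0, 0, 10, 0, 0, 0, 0, 0, 0, 10, 0, 0, 0, 0, 0, 0, 10, 0, 0, 0, 0, 0, 0, 10]}}

```text
t: 35.35
ee_pos: [0.4967, -0.0884, 0.169]
tcp_rot: [-3.142, 0.0, -0.213]
ft_force: [-0.4, 1.1, -3.9]
opening: 0.0176
grip_force: 60.4
```

```bash
python3 g.py .4968 -.0885 .1685 0.513
```

```text
t 35.35 pos [ 0.4967 -0.0884  0.169 ] rot [-3.1416e+00  2.0000e-04 -2.1310e-01] q6 1.386 f [-0.4  1.1 -3.9] tq [0.099 0.331 0.333] e6 0.308 open 0.0176
shift mm (tool) [0.2 0.  0.5] rotvec [-1.000e-04  2.000e-04 -7.261e-01]
```

Call:
{"op": "servo_tool", "data": {"rows": [0, 0, -0.13, 0, 0, 0, 10, 0, 0, -0.13, 0, 0, 0, 10, 0, 0, 0, 0, 0, -25, 10, 0, 0, -0.12, 0, 0, -19, 10, 0, 0, 0, 5, -0.7, 0, 10, 0, 0, 0, 38, -4.5, 0, 10, 0, 0, 0, 38, -4.5, 0, 10, 0, 0, 0, 38, -4.5, 0, 10]}}

```text
t: 36.35
ee_pos: [0.6129, -0.0542, 0.2117]
tcp_rot: [-3.141, 0.001, 0.164]
ft_force: [0.1, -1.2, -4.7]
opening: 0.0179
grip_force: 60.0
```

Call:
{"op": "servo_tool", "data": {"rows": [0, 0, 0, 0, 0, 0, 10, 0, 0, 0, 0, 0, 0, 10, 0, 0, 0, 0, 0, 0, 10, 0, 0, 0, 0, 0, 5, 10, 0, 0, 0, 0, 0, 5, 10, 0, 0, 0, 0, 0, 0, 10, 0, 0, 0, 0, 0, 0, 10, 0, 0, 0, 0, 0, 0, 10]}}

```text
t: 37.35
ee_pos: [0.6119, -0.0547, 0.2032]
tcp_rot: [3.141, -0.0, 0.167]
ft_force: [-0.2, 0.2, -3.9]
opening: 0.0172
grip_force: 60.0
```

```bash
python3 g.py .6118 -.0546 .1685 0.168
```

```text
t 37.35 pos [ 0.6119 -0.0547  0.2032] rot [ 3.1414e+00 -4.0000e-04  1.6680e-01] q6 1.133 f [-0.2  0.2 -3.9] tq [-0.063  0.171  0.044] e6 0.001 open 0.0172
shift mm (tool) [-0.1 -0.2 34.7] rotvec [ 0.0002 -0.0004 -0.0012]
```

Call:
{"op": "servo_tool", "data": {"rows": [0, 0, 0, 0, 0, 12, 10, 0, 0, 0, 0, 0, 10, 10, 0, 0, 0, 0, 0, 7, 10, 0, 0, 0, 0, 0, 5.5, 10, 0, 0, 0, 0, 0, 0, 10, 0, 0, 0.12, 0, 0, 0, 10, 0, 0, 0.12, 0, 0, 0, 10, 0, 0, 0, 0, 0, 0, 10]}}

```text
t: 38.35
ee_pos: [0.611, -0.0547, 0.1686]
tcp_rot: [3.141, 0.002, -0.072]
ft_force: [-2.5, -0.7, -3.2]
opening: 0.0171
grip_force: 60.1
```

```bash
python3 g.py .6118 -.0546 .1685 0.168
```

```text
t 38.35 pos [ 0.611  -0.0547  0.1686] rot [ 3.1414e+00  1.7000e-03 -7.1500e-02] q6 1.372 f [-2.5 -0.7 -3.2] tq [-0.165  0.58   0.039] e6 0.225 open 0.0171
shift mm (tool) [ 0.8 -0.2  0.1] rotvec [ 0.      0.0017 -0.2395]
```

Call:
{"op": "servo_tool", "data": {"rows": [0, 0, 0.1, 0, 0, 0, 10, 0, 0, 0.1, 0, 0, 0, 10, 0, 0, 0.03, 0, 0, 0, 10, 0, 0, 0, 0, 0, 0, 10, 0, 0, 0, 0, 0, 0, 10, 0, 0, 0, 0, 0, 0, 10, 0, 0, 0, 0, 0, 0, 10, 0, 0, 0, 0, 0, 0, 10]}}

```text
t: 39.35
ee_pos: [0.6113, -0.0547, 0.1685]
tcp_rot: [3.141, 0.001, -0.303]
ft_force: [-3.5, -0.5, -3.1]
opening: 0.0175
grip_force: 60.6
```

```bash
python3 g.py .6118 -.0546 .1685 0.168
```

```text
t 39.35 pos [ 0.6113 -0.0547  0.1685] rot [ 3.1413e+00  1.0000e-03 -3.0290e-01] q6 1.603 f [-3.5 -0.5 -3.1] tq [-0.257  1.111  0.095] e6 0.09 open 0.0175
shift mm (tool) [ 0.4 -0.3 -0. ] rotvec [ 1.000e-04  1.000e-03 -4.709e-01]
```

Call:
{"op": "servo_tool", "data": {"rows": [0, 0, 0.1, 0, 0, 0, 10, 0, 0, 0.1, 0, 0, 0, 10, 0, 0, 0, 0, 0, 0, 10, 0, 0, 0, 0, 0, 0, 10, 0, 0, 0, 0, 0, 0, 10, 0, 0, 0, 0, 0, 0, 10, 0, 0, 0, 0, 0, 0, 10, 0, 0, 0, 0, 0, 0, 10]}}

```text
t: 40.35
ee_pos: [0.6115, -0.0547, 0.1684]
tcp_rot: [3.141, 0.001, -0.503]
ft_force: [-5.3, -1.1, -2.9]
opening: 0.0172
grip_force: 60.7
```

```bash
python3 g.py .6118 -.0546 .1685 0.168
```

```text
t 40.35 pos [ 0.6115 -0.0547  0.1684] rot [ 3.1413e+00  6.0000e-04 -5.0300e-01] q6 1.803 f [-5.3 -1.1 -2.9] tq [-0.269  1.398 -0.037] e6 0.055 open 0.0172
shift mm (tool) [ 0.2 -0.2 -0.1] rotvec [ 1.00e-04  7.00e-04 -6.71e-01]
```

Call:
{"op": "servo_tool", "data": {"rows": [0, 0, 0.1, 0, 0, 0, 10, 0, 0, 0.1, 0, 0, 0, 10, 0, 0, 0, 0, 0, 0, 10, 0, 0, 0, 0, 0, 0, 10, 0, 0, 0, 0, 0, 0, 10, 0, 0, 0, 0, 0, 0, 10, 0, 0, 0, 0, 0, 0, 10, 0, 0, 0, 0, 0, 0, 10]}}

```text
t: 41.35
ee_pos: [0.6114, -0.0547, 0.1684]
tcp_rot: [3.141, 0.001, -0.702]
ft_force: [-5.4, -0.5, -3.1]
opening: 0.0176
grip_force: 60.4
```

```bash
python3 g.py .6118 -.0546 .1685 0.168
```

```text
t 41.35 pos [ 0.6114 -0.0547  0.1684] rot [ 3.141e+00  6.000e-04 -7.024e-01] q6 2.003 f [-5.4 -0.5 -3.1] tq [-0.269  1.43   0.227] e6 0.194 open 0.0176
shift mm (tool) [ 0.2 -0.3 -0.1] rotvec [ 3.000e-04  8.000e-04 -8.704e-01]
```

Call:
{"op": "servo_tool", "data": {"rows": [0, 0, 0.06, 0, 0, 0, 10, 0, 0, 0, 0, 0, 0, 10, 0, 0, 0, 0, 0, 0, 10, 0, 0, 0, 0, 0, 0, 10, 0, 0, 0, 0, 0, 0, 10, 0, 0, 0, 0, 0, 0, 10, 0, 0, 0, 0, 0, 0, 10, 0, 0, 0, 0, 0, 0, 10]}}

```text
t: 42.35
ee_pos: [0.6114, -0.0546, 0.1684]
tcp_rot: [3.141, 0.001, -0.762]
ft_force: [-4.7, -1.1, -2.0]
opening: 0.0178
grip_force: 60.4
```

Call:
{"op": "servo_tool", "data": {"rows": [0, 0, -0.1, 0, 0, 0, 10, 0, 0, -0.094, 0, 0, 0, 10, 0, 0, 0, 0, 0, -25, 10, 0, 0, 0, 0, 0, -19, 10, 0, 0, 0, 1, 12, 0, 10, 0, 0, 0, 3.5, 51.7, 0, 10, 0, 0, 0, 3.5, 51.7, 0, 10, 0, 0, 0, 3.5, 51.7, 0, 10]}}

```text
t: 43.35
ee_pos: [0.5312, -0.2036, 0.2119]
tcp_rot: [-3.141, -0.003, -0.569]
ft_force: [0.7, -0.8, -3.7]
opening: 0.0175
grip_force: 60.0
```

Call:
{"op": "servo_tool", "data": {"rows": [0, 0, 0, 0, 0, 0, 10, 0, 0, 0, 0, 0, 0, 10, 0, 0, 0, 0, 0, 0, 10, 0, 0, 0, 0, 0, 5, 10, 0, 0, 0, 0, 0, 5, 10, 0, 0, 0, 0, 0, 0, 10, 0, 0, 0, 0, 0, 0, 10, 0, 0, 0, 0, 0, 0, 10]}}

```text
t: 44.35
ee_pos: [0.5315, -0.2018, 0.2027]
tcp_rot: [3.142, -0.0, -0.569]
ft_force: [0.3, -0.7, -5.1]
opening: 0.0175
grip_force: 60.0
```

```bash
python3 g.py .5312 -.2018 .1685 -.568
```

```text
t 44.35 pos [ 0.5315 -0.2018  0.2027] rot [ 3.1416e+00 -5.0000e-04 -5.6920e-01] q6 1.581 f [ 0.3 -0.7 -5.1] tq [-0.018  0.164 -0.032] e6 0.001 open 0.0175
shift mm (tool) [-0.3  0.2 34.2] rotvec [ 0.     -0.0005 -0.0012]
```

Call:
{"op": "servo_tool", "data": {"rows": [0, 0, 0, 0, 0, 12, 10, 0, 0, 0, 0, 0, 10, 10, 0, 0, 0, 0, 0, 7, 10, 0, 0, 0, 0, 0, 5, 10, 0, 0, 0, 0, 0, 0, 10, 0, 0, 0.12, 0, 0, 0, 10, 0, 0, 0.12, 0, 0, 0, 10, 0, 0, 0, 0, 0, 0, 10]}}

```text
t: 45.35
ee_pos: [0.5305, -0.2019, 0.1686]
tcp_rot: [3.14, 0.001, -0.807]
ft_force: [-2.4, -1.8, -4.1]
opening: 0.0175
grip_force: 60.0
```

```bash
python3 g.py .5312 -.2018 .1685 -.568
```

```text
t 45.35 pos [ 0.5305 -0.2019  0.1686] rot [ 3.1399e+00  1.0000e-03 -8.0720e-01] q6 1.819 f [-2.4 -1.8 -4.1] tq [-0.309  0.814  0.063] e6 0.227 open 0.0175
shift mm (tool) [ 0.4 -0.5  0.1] rotvec [ 0.0015  0.0012 -0.2392]
```

Call:
{"op": "servo_tool", "data": {"rows": [0, 0, 0.1, 0, 0, 0, 10, 0, 0, 0.1, 0, 0, 0, 10, 0, 0, 0.03, 0, 0, 0, 10, 0, 0, 0, 0, 0, 0, 10, 0, 0, 0, 0, 0, 0, 10, 0, 0, 0, 0, 0, 0, 10, 0, 0, 0, 0, 0, 0, 10, 0, 0, 0, 0, 0, 0, 10]}}

```text
t: 46.35
ee_pos: [0.5308, -0.2017, 0.1685]
tcp_rot: [3.14, 0.001, -1.038]
ft_force: [-4.3, -1.7, -1.7]
opening: 0.0171
grip_force: 60.2
```

```bash
python3 g.py .5312 -.2018 .1685 -.568
```

```text
t 46.35 pos [ 0.5308 -0.2017  0.1685] rot [ 3.1404e+00  6.0000e-04 -1.0383e+00] q6 2.05 f [-4.3 -1.7 -1.7] tq [-0.472  1.285  0.091] e6 0.089 open 0.0171
shift mm (tool) [ 0.3 -0.3  0. ] rotvec [ 0.001   0.0008 -0.4703]
```

Call:
{"op": "servo_tool", "data": {"rows": [0, 0, 0.1, 0, 0, 0, 10, 0, 0, 0.1, 0, 0, 0, 10, 0, 0, 0, 0, 0, 0, 10, 0, 0, 0, 0, 0, 0, 10, 0, 0, 0, 0, 0, 0, 10, 0, 0, 0, 0, 0, 0, 10, 0, 0, 0, 0, 0, 0, 10, 0, 0, 0, 0, 0, 0, 10]}}

```text
t: 47.35
ee_pos: [0.5308, -0.2016, 0.1685]
tcp_rot: [3.14, 0.001, -1.239]
ft_force: [-4.9, -2.8, -2.4]
opening: 0.0172
grip_force: 60.4
```

```bash
python3 g.py .5312 -.2018 .1685 -.568
```

```text
t 47.35 pos [ 0.5308 -0.2016  0.1685] rot [ 3.1404e+00  6.0000e-04 -1.2385e+00] q6 2.25 f [-4.9 -2.8 -2.4] tq [-0.411  1.323  0.12 ] e6 0.052 open 0.0172
shift mm (tool) [ 0.3 -0.3  0. ] rotvec [ 0.0009  0.0009 -0.6705]
```

Call:
{"op": "servo_tool", "data": {"rows": [0, 0, 0.1, 0, 0, 0, 10, 0, 0, 0.1, 0, 0, 0, 10, 0, 0, 0, 0, 0, 0, 10, 0, 0, 0, 0, 0, 0, 10, 0, 0, 0, 0, 0, 0, 10, 0, 0, 0, 0, 0, 0, 10, 0, 0, 0, 0, 0, 0, 10, 0, 0, 0, 0, 0, 0, 10]}}

```text
t: 48.35
ee_pos: [0.5309, -0.2015, 0.1685]
tcp_rot: [3.14, 0.001, -1.437]
ft_force: [-4.8, -1.4, -2.9]
opening: 0.0174
grip_force: 60.2
```

```bash
python3 g.py .5312 -.2018 .1685 -.568
```

```text
t 48.35 pos [ 0.5309 -0.2015  0.1685] rot [ 3.1404e+00  5.0000e-04 -1.4368e+00] q6 2.448 f [-4.8 -1.4 -2.9] tq [-0.37   1.333  0.05 ] e6 0.053 open 0.0174
shift mm (tool) [ 0.4 -0.3 -0. ] rotvec [ 0.0009  0.001  -0.8688]
```

Call:
{"op": "servo_tool", "data": {"rows": [0, 0, 0.09, 0, 0, 0, 10, 0, 0, 0.09, 0, 0, 0, 10, 0, 0, 0, 0, 0, 0, 10, 0, 0, 0, 0, 0, 0, 10, 0, 0, 0, 0, 0, 0, 10, 0, 0, 0, 0, 0, 0, 10, 0, 0, 0, 0, 0, 0, 10, 0, 0, 0, 0, 0, 0, 10]}}

```text
t: 49.35
ee_pos: [0.5309, -0.2015, 0.1684]
tcp_rot: [3.14, 0.0, -1.616]
ft_force: [-5.3, -1.1, -4.5]
opening: 0.0176
grip_force: 60.4
```

```bash
python3 g.py .5312 -.2018 .1685 -.568
```

```text
t 49.35 pos [ 0.5309 -0.2015  0.1684] rot [ 3.1403e+00  3.0000e-04 -1.6157e+00] q6 2.627 f [-5.3 -1.1 -4.5] tq [-0.315  1.255  0.436] e6 0.425 open 0.0176
shift mm (tool) [ 0.3 -0.3 -0.1] rotvec [ 1.0000e-03  9.0000e-04 -1.0477e+00]
```

Call:
{"op": "servo_tool", "data": {"rows": [0, 0, -0.176, 0, 0, 0, 10, 0, 0, -0.06, 0, 0, 0, 10, 0, 0, 0, 0, 0, -25, 10, 0, 0, -0.18, 0, 0, -19, 10, 0, 0, -0.18, 0, 0, 0, 10, 0, 0, -0.18, 0, 0, 0, 10, 0, 0, -0.18, 0, 0, 0, 10, 0, 0, -0.18, 0, 0, 0, 10]}}

```text
t: 50.35
ee_pos: [0.534, -0.2015, 0.2132]
tcp_rot: [-3.138, -0.006, -0.477]
ft_force: [-0.2, 0.8, -4.3]
opening: 0.0173
grip_force: 60.0
```

Call:
{"op": "servo_tool", "data": {"rows": [0, 0, -0.18, 0, 0, 0, 10, 0, 0, -0.09, 0, 0, 0, 10, 0, 0, 0, -15.4, -52.2, 0, 10, 0, 0, 0, -15.4, -52.2, 0, 10, 0, 0, 0, -15.4, -52.2, 0, 10, 0, 0, 0, -15.4, -52.2, 0, 10, 0, 0, 0, -15.4, -52.2, 0, 10, 0, 0, 0, -15.4, -52.2, 0, 10]}}

```text
t: 51.35
ee_pos: [0.5094, 0.1272, 0.2134]
tcp_rot: [-3.137, -0.005, -0.213]
ft_force: [0.1, -0.5, -3.8]
opening: 0.0174
grip_force: 60.0
```

Call:
{"op": "servo_tool", "data": {"rows": [0, 0, 0, -15, -52, 0, 10, 0, 0, 0, 0, 0, 0, 10, 0, 0, 0, 0, 0, 0, 10, 0, 0, 0, 0, 0, 0, 10, 0, 0, 0, 0, 0, 10, 10, 0, 0, 0, 0, 0, 15, 10, 0, 0, 0, 0, 0, 15, 10, 0, 0, 0, 0, 0, 0, 10]}}

```text
t: 52.35
ee_pos: [0.5022, 0.1776, 0.1705]
tcp_rot: [3.14, 0.005, -0.214]
ft_force: [-0.3, 0.2, -4.2]
opening: 0.0175
grip_force: 60.0
```

```bash
python3 g.py .502 .178 .135 -.2116
```

```text
t 52.35 pos [0.5022 0.1776 0.1705] rot [ 3.14    0.0045 -0.2136] q6 1.914 f [-0.3  0.2 -4.2] tq [-0.029  0.198  0.043] e6 0.001 open 0.0175
shift mm (tool) [-0.1 -0.4 35.5] rotvec [ 0.0016  0.0045 -0.002 ]
```

Well aligned; lower partway into the pocket (stand top is reached at TCP ≈0.1315).

Call:
{"op": "servo_tool", "data": {"rows": [0.001, 0.004, -0.002, 0, -0.4, 15, 10, 0, 0, 0, 0, 0, 15, 10, 0, 0, 0, 0, 0, 10, 10, 0, 0, 0, 0, 0, 7, 10, 0, 0, 0, 0, 0, 5, 10, 0, 0, 0, 0, 0, 0, 10, 0, 0, 0, 0, 0, 0, 10, 0, 0, 0, 0, 0, 0, 10]}}

```text
t: 53.35
ee_pos: [0.5042, 0.1784, 0.1209]
tcp_rot: [-3.14, -0.005, -0.211]
ft_force: [-0.2, -0.5, -3.5]
opening: 0.0173
grip_force: 60.0
```

```bash
python3 g.py .502 .178 .0905 -.2116
```

```text
t 53.35 pos [0.5042 0.1784 0.1209] rot [-3.1403 -0.0049 -0.2112] q6 1.914 f [-0.2 -0.5 -3.5] tq [-0.053  0.168  0.008] e6 0.001 open 0.0173
shift mm (tool) [-2.2  0.9 30.4] rotvec [-0.0013 -0.0049  0.0004]
```

Call:
{"op": "servo_tool", "data": {"rows": [-0.001, -0.005, 0, -2, 0.8, 8, 10, 0, 0, 0, 0, 0, 8, 10, 0, 0, 0, 0, 0, 6, 10, 0, 0, 0, 0, 0, 4, 10, 0, 0, 0, 0, 0, 3, 10, 0, 0, 0, 0, 0, 0, 10, 0, 0, 0, 0, 0, 0, 10, 0, 0, 0, 0, 0, 0, 10]}}

```text
t: 54.35
ee_pos: [0.502, 0.1781, 0.0918]
tcp_rot: [-3.141, 0.0, -0.211]
ft_force: [0.6, 0.5, -3.7]
opening: 0.0175
grip_force: 60.0
```

```bash
python3 g.py .502 .178 .0905 -.2116
```

```text
t 54.35 pos [0.502  0.1781 0.0918] rot [-3.1414e+00  5.0000e-04 -2.1120e-01] q6 1.912 f [ 0.6  0.5 -3.7] tq [-0.038  0.154  0.01 ] e6 0.001 open 0.0175
shift mm (tool) [0.  0.  1.3] rotvec [-0.0002  0.0005  0.0004]
```

Lower to the floor, then open.

Call:
{"op": "servo_tool", "data": {"rows": [0, 0, 0, 0, 0, 1.5, 10, 0, 0, 0, 0, 0, 1, 10, 0, 0, 0, 0, 0, 0, 10, 0, 0, 0, 0, 0, 0, 40, 0, 0, 0, 0, 0, -1, 60, 0, 0, 0, 0, 0, 0, 70, 0, 0, 0, 0, 0, 0, 80, 0, 0, 0, 0, 0, 0, 80]}}

```text
t: 55.35
ee_pos: [0.5019, 0.178, 0.0901]
tcp_rot: [-3.142, 0.001, -0.211]
ft_force: [0.5, 0.1, 0.7]
opening: 0.0597
grip_force: 0.0
```

Call:
{"op": "servo_tool", "data": {"rows": [0, 0, 0, 0, 0, 0, 80, 0, 0, 0, 0, 0, 0, 80, 0, 0, 0, 0, 0, 0, 80, 0, 0, 0, 0, 0, -20, 80, 0, 0, 0, 0, 0, -40, 80, 0, 0, 0, 0, 0, -40, 80, 0, 0, 0, 0, 0, -40, 80, 0, 0, 0, 0, 0, 0, 80]}}

```text
t: 56.35
ee_pos: [0.5042, 0.1784, 0.2334]
tcp_rot: [-3.139, -0.007, -0.211]
ft_force: [0.7, -0.2, -0.5]
opening: 0.0797
grip_force: 0.0
```

```bash
python3 g.py .502 .178 .0905 -.2116;  python3 - <<'E'
from h import *
from bench import optics
c=optics.capture("scene"); cv2.imwrite("pics/fin.png",cv2.resize(c["pixels"][150:260,230:450,::-1],None,fx=3.6,fy=3.6,interpolation=2))
E
```

```text
t 56.35 pos [0.5042 0.1784 0.2334] rot [-3.1389 -0.0066 -0.2111] q6 1.913 f [ 0.7 -0.2 -0.5] tq [-0.029  0.131  0.031] e6 -0.0 open 0.0797
shift mm (tool) [ -3.    1.2 142.9] rotvec [-0.0027 -0.0066  0.0005]
```

View pics/fin.png

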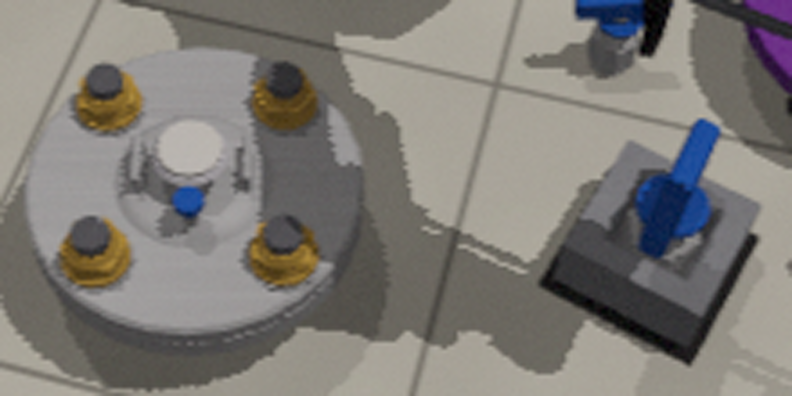

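The last picture shows the key upright in the stand at about (675,205) with the gripper clear of it. All four nuts and the cover look undisturbed.

```bash
python3 -c "
from bench import ticket
print(ticket.hand_in())"
```

```text
the job is handed in; nothing more can be done
None
```

I handed in the job at about 56 s: all four nuts were tightened in cross order over two passes and the key is back upright in its stand; three read solid at 0.3–0.66 N m (one above your 0.25–0.5 range but under 1), and the fourth reached its stop at about 0.2 N m, then got 3 degrees more that I didn't read.

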